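Clamp the stone and test it with the probe

ROBOT

A 6-joint arm with a two-finger parallel gripper is mounted at the origin on the work surface. World frame = base frame: x ahead of the robot, y to its left, z up, the work surface at z = 0. Lengths are in mm, angles in rad, forces in N, time in s.
With the tool pointing down it reaches from about 350 to 775 mm from the base axis. Payload 7.3 kg.
Tool frame: the origin (TCP) lies at the very end of the fingers, on their centre line; the grasp point (between the pads) lies 19 mm behind it; x points along the fingers, y is the direction in which the jaws open and shut, and the axes are right-handed (so a half turn about x gives the same grasp; the last joint's range is limited). The gripper opens to 92 mm and grips with 3 to 60 N. Pads are 19 mm wide; open, the fingers measure 130 mm over their backs; the gripper's body (75 mm by 190 mm) begins 47 mm behind the grasp point.
Start: joints at [1.103, 0.342, 1.524, -0, 1.275, -0.146], TCP at [166.03, 498.075, 226.741] pointing down, gripper open.
Joint ranges: [-2.53, 2.53], [-0.77, 2.02], [0.04, 2.7], [-1, 4.14], [0.28, 2.66], [-3.11, 3.11]. Speed limits (rad/s): [2.57, 2.57, 3.14, 3.14, 3.14, 3.14].

INTERFACE

Orientations are given as [roll, pitch, yaw] about the fixed x, y, z axes, in that order (R = Rz(yaw) Ry(pitch) Rx(roll)).
In Python, from plant import bot gives the robot as it stands.
- The arm moves only by the tool step_arm, never from a script. Its argument "targets" is a list that holds one entry, the list of rows, each a list of 4 numbers: the shift along the tool's x, y, z in m, then the turn about the tool's x in degrees. A call has exactly 5 rows; each row is the pose to reach, as a shift and turn from the pose measured when the call began, along the tool's axes at that moment; what a row does not reach only later rows make up. A row lasts 1/12 s, in which the tool goes at most 41.7 mm and 7.16 degrees, less where a joint would pass 70% of its speed; a pose out of reach is approached as far as the arm can. A call with a gripper value outside its range is refused whole. "jaw" is the closure, from 0 (fully open) to 1 (shut), set as the call begins (left out, the last holds). The fingers move at their own pace and stop on an object; the grip force is fixed at half the most. Time passes only in rows, so rows that repeat a pose let the fingers close, or fill a call up. It gives the time, the measured TCP pose, the force and the opening at its end, in the units of the state.
- bot.get_obs(): the state, without advancing time (a new reading comes with each control period).
- bot.capture(name): name is "scene" or "side" or "wrist"; returns a dict with "color" (384x512x3 uint8, red, green, blue), "depth" (384x512 float32, mm along the optical axis (not along the pixel's ray), 0 where there is no reading), "fov_y" (degrees; the focal length in pixels is half the picture's height over the tangent of half this angle, whatever the lens; pixels are square), "cx", "cy" (the principal point, pixels), "rvec" (rotation vector, rad) and "tvec" (3), from world to camera coordinates, as OpenCV has them. Camera axes: x right, y down, z forward; pixel columns grow to the right and rows downward; lengths in mm; the calibration is good to about 2 mm. A picture is of the moment at which its call begins.
- bot.close_job(): hands the job in, once; it reports no verdict.
The state is a dict: "time": time; "joint_positions": joint angles; "dq": joint speeds; "tau": joint torques, N m; "tool_pos": TCP position; "tcp_rot": TCP orientation; "contact_force": force on the tool from outside, world axes, zero at the start; "moment": the same for the moment, N m; "grip_width": finger opening in mm.
Only numpy, scipy, OpenCV 4.12 (cv2) and the standard library are available. Lean on these libraries where they do the work, as an engineer would, in place of code of your own. Each camera call takes 0.05 s, during which the arm holds its last target. There are 200 camera calls.

TASK

Two identical ball holders stand on the jeweller's bench: first clamp the stone in the one that holds a stone, by turning its knurled ring cap clockwise until it is fully tight. Then lift the gem tester out of its wooden stand and hold its sprung tip on the middle of the stone's flat top, square to that face, pressing lightly so that the tip is partly but not fully pushed in and the tester touches nothing but the stone. Finish while holding it there; leave the empty holder's cap and the other tools on the bench alone.

Things in the scene. Friction and masses are not known exactly. Their poses are not given: they have to be found in the camera images.
- stone: amber stone in one ball holder; 26 across, flat round top face 16 across. Origin: centre of that face; z: its outward normal, leaning 0.30 rad (17 deg) from vertical towards the holder's own -x (yaw varies). The face lies 4 below the cap's top rim, inside its 30 wide opening. Never press it with more than 12 N.
- cap_top (a point): centre of the top rim of the knurled aluminium ring cap round the stone, on its turning axis; z along that axis (as the stone's z), x to the dark rib on the rim. 54 outside, 30 inside diameter, 20 high below this point, on a neck 40 thick that rises from a steel ball 64 across on a 90 wide, 15 high base. Rim about 98 above the bench; room round it for open fingers.
- cap (a joint): turn of that cap (rad): 0 = fully tight at a hard stop (dark rib on the rim over the dark rib on the neck, at the uphill side); grows as it is unscrewed, anticlockwise from above. Starts at 0.75 to 1.25. Friction 0.06 N m, stays where left, does not rise or fall.
- spare_cap_top (a point): the same point on the empty holder's cap (identical holder without a stone: a hollow 18 deep shows in its opening)
- spare_cap (a joint): turn of the empty holder's cap (rad), to be left as it is
- stand: wooden stand block 60 x 60 x 55 high, fixed, with a vertical 18 hole in its middle in which the tester stands. Origin: centre of its underside.
- tester: grey gem tester, upright, tip down, loose in the stand; 120 long, 0.05 to 0.10 kg. Origin: end of the unpressed tip; z: up its axis. Square handle 22 x 22 (flats facing x and y) from z = 45 to 120; round nose 14 across from 12 to 45; then the tip. The shoulder at 45 rests on the stand's top (handle's top 130 above the bench). Lift 50 straight up to clear the stand.
- probe_point (a point): the end of the brass tip of the tester, rounded, 5 across; moves with the tip
- probe_tip (a joint): how far the sprung tip is pushed into the tester (m): 0 free, 0.008 fully in; spring 600 N/m (3 mm takes 1.8 N)
- bench_block: square flat steel bench block, 50 x 50 x 22, bystander; origin: centre of its underside
- pliers: small pliers with yellow handles lying flat, 150 long, 10 high, bystander; origin: bench level under its pivot
- mandrel: ring mandrel, steel bar with wooden handle, lying flat, 260 long, 22 high, bystander; origin: bench level, about mid-length
- mallet: wooden mallet lying down, 210 long, 48 high, bystander; origin: bench level under its head
- dapping_block: dark steel block with round hollows on top, 70 x 70 x 40, bystander; origin: centre of its underside
- anvil: small horned anvil on a round foot, 75 high, foot 72 across, bystander; origin: centre of its underside
- polish_jar: jar with white lid, 56 across, 60 high, bystander; origin: centre of its underside
Not all that is in view belongs to the job. What is meant by the tester is not red or turquoise, and is the smaller of those in its own colour.

How it is judged:
By the outcome, as a careful person would: the job done as asked, in the order asked, and still so for the second after the job is handed in, while the arm keeps its last pose, push and grip.
It also fails if it takes over 51 s, if anything falls off the work surface, if the arm or the gripper's body presses on something with over 40 N, if the wrist force passes 120 N, or if a joint passes its speed limit or range.

## Working session

There is one attempt and no reset: what is moved stays moved. The work goes in short steps, Python scripts to look and compute and a tool call to move; the robot and the scene stay as the last step left them, time stands still between calls to the robot, and variables do not carry over. Pictures are saved under pics/ and viewed, about 8 in all and at most 12, crops included, and the job is handed in when it is done.

Besides the shell and the picture viewer there is one more tool, called after "Emit:" as name(argument=value, ...) on one line, values as JSON. step_arm: Moves the arm, as the interface text tells. Its arguments: {"type":"object","properties":{"targets":{"type":"array","items":{"type":"array","items":{"type":"array","items":{"type":"number"}}}},"jaw":{"type":"number"}},"required":["targets"]}

```bash
mkdir -p pics; ls
cat > h.py <<'E'
import numpy as np, cv2
from scipy.spatial.transform import Rotation as R
from plant import bot
def cap(n):
    c=bot.capture(n); np.savez(f'{n}.npz',**c); return c
def load(n): return dict(np.load(f'{n}.npz'))
def cloud(c):
    h,w=c['depth'].shape; f=h/2/np.tan(np.radians(c['fov_y'])/2)
    u,v=np.meshgrid(np.arange(w),np.arange(h)); d=c['depth'].astype(float)
    P=np.stack([(u-c['cx'])/f*d,(v-c['cy'])/f*d,d],-1)
    M=cv2.Rodrigues(np.array(c['rvec'],float))[0]
    W=(P-np.ravel(c['tvec']))@M; W[d==0]=np.nan
    return W
def proj(c,p):
    f=384/2/np.tan(np.radians(c['fov_y'])/2)
    M=cv2.Rodrigues(np.array(c['rvec'],float))[0]
    q=M@np.array(p,float)+np.ravel(c['tvec']); return q[0]/q[2]*f+c['cx'],q[1]/q[2]*f+c['cy']
def save(c,name,box=None,s=1):
    im=c['color'][:,:,::-1]
    if box: im=im[box[1]:box[3],box[0]:box[2]]
    im=cv2.resize(im,None,fx=s,fy=s,interpolation=cv2.INTER_CUBIC); cv2.imwrite(f'pics/{name}.png',im)
E
python3 - <<'E'
from h import *
a=cap('scene');b=cap('side')
for c in(a,b): print(c['fov_y'],c['cx'],c['cy'],-cv2.Rodrigues(np.array(c['rvec'],float))[0].T@np.ravel(c['tvec']))
im=np.vstack([a['color'],b['color']])
save(a,'scene1',s=1.5);save(b,'side1',s=1.5)
print(bot.get_obs())
E
```

```text
pics
57.16592754933441 257.03424970872356 188.8271671880411 [1330.15700621   19.6772519   733.02297359]
44.34822084709932 262.27728712277883 190.85338344384553 [ 431.34070556 -902.11999691  979.10045065]
{'time': 0.1, 'joint_positions': array([ 1.10298567e+00,  3.42646298e-01,  1.52491086e+00,  2.99041042e-06,
        1.27542306e+00, -1.46004406e-01]), 'dq': array([ 7.77565547e-05, -2.93039496e-04, -1.71577484e-03, -1.45086833e-05,
       -3.49317979e-04, -1.09762189e-03]), 'tau': array([ 1.88925544e-03, -4.32000196e+01, -2.44694388e+01,  7.20061641e-02,
        5.25072974e-02, -6.09153312e-05]), 'tool_pos': array([165.86088249, 497.72624231, 226.1216855 ]), 'tcp_rot': array([-1.71886169,  1.56940877, -2.04066881]), 'contact_force': array([-0.66845578,  0.07181469, -0.73514856]), 'moment': array([-0.01063619, -0.0123105 , -0.0311178 ]), 'grip_width': 91.6779241226805}
```

View pics/scene1.png

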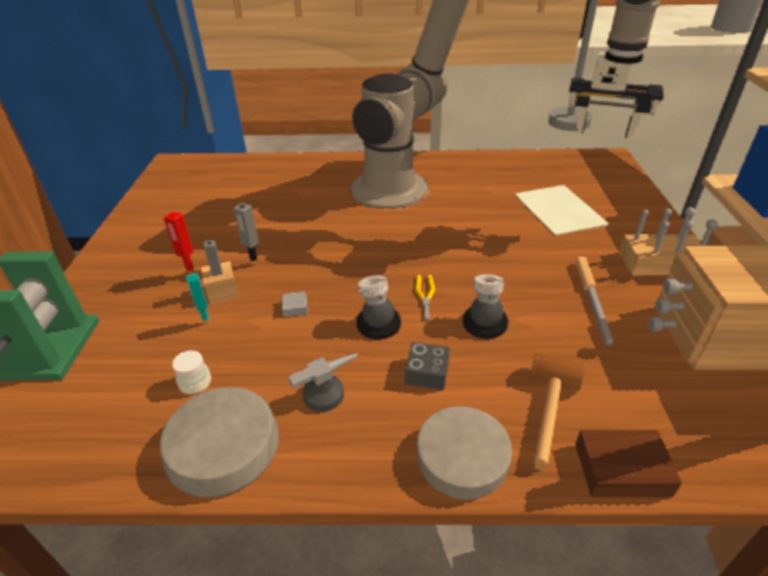

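View pics/side1.png

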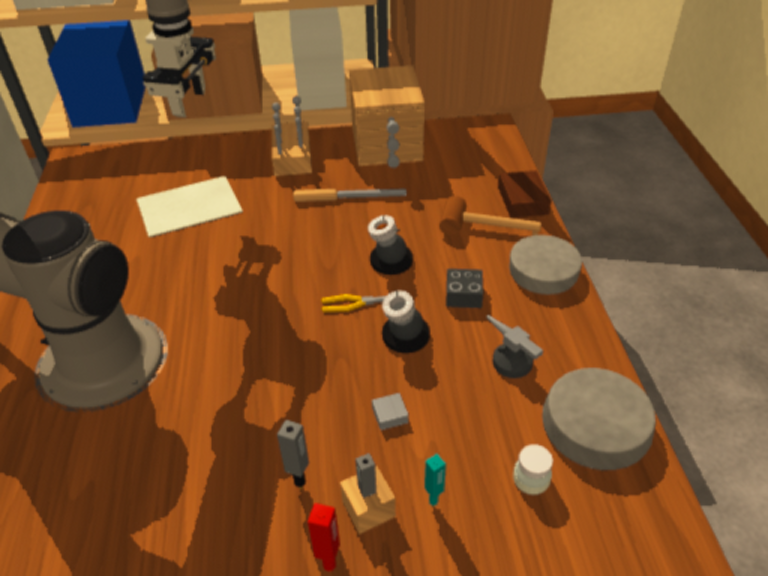

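Scene view: the holders are at about (374,300) and (488,300). There are two grey testers: a large free-standing one at (247,230) and a smaller one in the wooden stand at (212,265). The red (178,240) and turquoise (198,298) ones are excluded, so the one meant is the small grey one in the stand. I'll confirm the stone and tester in an enlarged crop and measure them.

Run:
```python
from h import *
a=load('scene');b=load('side')
def crop(c,x0,y0,x1,y1,W,H): return cv2.resize(c['color'][y0:y1,x0:x1,::-1],(W,H),interpolation=cv2.INTER_CUBIC)
t=np.hstack([crop(a,230,175,350,235,480,240),crop(a,105,130,185,190,320,240)])
u=np.hstack([crop(b,235,135,305,240,240,360),crop(b,180,270,320,385,560,360)][:2])
cv2.imwrite('pics/crop1.png',np.vstack([t,u]))
np.set_printoptions(precision=1,suppress=True)
for n,c in(('scene',a),('side',b)):
    W=cloud(c); 
    for nm,p in (('A',(374/1.5,300/1.5) if n=='scene' else (400/1.5,305/1.5)),('B',(488/1.5,300/1.5) if n=='scene' else (383/1.5,232/1.5)),('T',(212/1.5,265/1.5)if n=='scene' else (366/1.5,470/1.5))):
        pt=W[int(p[1]),int(p[0])]; m=(np.hypot(W[...,0]-pt[0],W[...,1]-pt[1])<60)
        if nm=='T':
            q=W[m&(W[...,2]>60)&(W[...,2]<160)]; top=q[q[:,2]>123]; print(n,nm,pt,top.mean(0),top.min(0),top.max(0),len(top),q.mean(0))
            s=W[m&(abs(W[...,2]-55)<4)]; print(' stand',s.min(0),s.max(0),len(s))
        else:
            q=W[m&(W[...,2]>84)]; print(n,nm,pt,q.mean(0),q.min(0),q.max(0),len(q))
            q=W[m&(W[...,2]<18)&(W[...,2]>11)]; print('  base',q.min(0),q.max(0),len(q))
```

```text
scene A [568.1 -23.4  73.3] [550.7 -23.4  95.7] [515.7 -52.8  84.1] [573.    2.6 107.6] 227
  base [532.  -59.1  11.1] [604.6  28.2  17.8] 236
scene B [564.4 194.3  68. ] [548.3 196.2  96. ] [514.  171.   85.3] [569.  224.6 108.1] 224
  base [523.9 152.8  11.1] [601.8 240.   18. ] 245
scene T [ 462.  -360.6   83. ] [ 455.2 -356.1  129.2] [ 438.9 -367.7  123.5] [ 464.3 -345.1  132.6] 43 [ 459.1 -354.5  101. ]
 stand [ 414.5 -393.1   51.1] [ 489.4 -319.6   59. ] 196
side A [544.7 -18.2  82.3] [542.6 -29.4  95.1] [513.9 -56.6  84.1] [570.7  -0.9 107.4] 287
  base [512.6 -65.   11.1] [601.2  12.9  18. ] 268
side B [537.4 170.  100.2] [540.1 191.4  94.9] [512.5 164.2  84. ] [570.2 224.5 108.5] 229
  base [513.2 146.1  11.1] [594.4 225.2  18. ] 184
side T [ 451.8 -371.3  124.9] [ 451.4 -362.1  129.3] [ 438.7 -373.4  123.1] [ 463.6 -346.2  133.6] 114 [ 451.4 -366.4  105.6]
 stand [ 414.1 -398.    51.1] [ 490.  -322.6   59. ] 501
```

View pics/crop1.png

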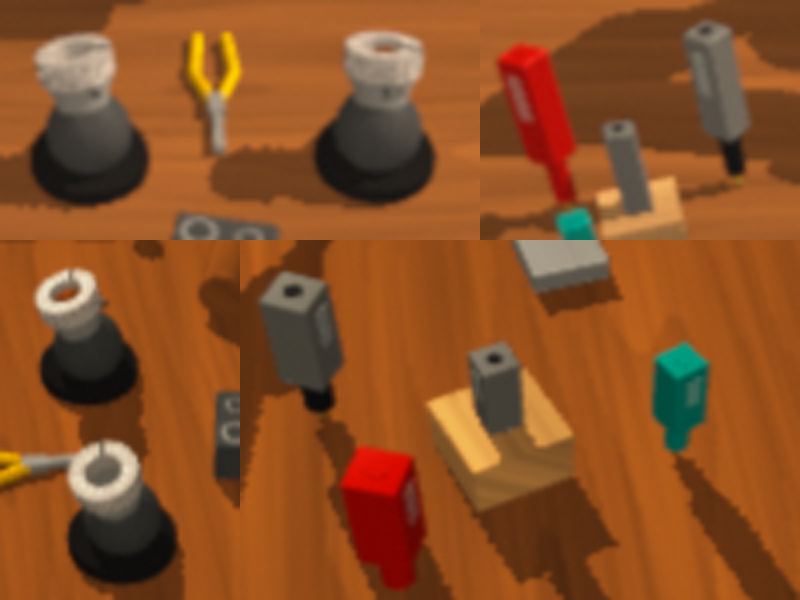

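The crop shows amber in the opening of the +y holder, at crop (65,293). The −y one shows a grey hollow at (100,470). The small grey tester in the stand at (497,385) fits the description. I'll move above the stone's holder, then look with the wrist camera.

```bash
cat >> h.py <<'E'
def go(p,yaw=None):
    "print shift in tool axes (mm) to reach world TCP p; yaw = world angle of the jaw axis"
    o=bot.get_obs(); M=R.from_euler('xyz',o['tcp_rot']).as_matrix()
    s=M.T@(np.array(p,float)-o['tool_pos'])
    j=np.degrees(np.arctan2(M[1,1],M[0,1]))
    t=0 if yaw is None else (-(yaw-j)+90)%180-90
    print('tcp',o['tool_pos'].round(1),'jaw deg',round(j,1),'z axis',M[:,2].round(2),'x',M[:,0].round(3),'shift mm',s.round(1),'turn deg',round(t,1),'q',o['joint_positions'].round(2),'F',o['contact_force'].round(1),'w',round(o['grip_width'],1),'t',round(o['time'],2))
E
python3 -c "
from h import *
go([541,193,240],90)"
```

```text
tcp [165.9 497.7 226.1] jaw deg 71.6 z axis [ 0.95 -0.32 -0.  ] x [-0.001 -0.001 -1.   ] shift mm [ -13.7 -170.5  452.3] turn deg -18.4 q [ 1.1   0.34  1.52  0.    1.28 -0.15] F [-0.7  0.1 -0.7] w 91.7 t 0.1
```

Emit:
step_arm(targets=[[[-0.003,-0.01,0.026],[-0.006,-0.022,0.058],[-0.009,-0.034,0.09],[-0.011,-0.046,0.122],[-0.013,-0.058,0.154]]])

```text
$.targets[0][0]: bad value
```

Emit:
step_arm(targets=[[[0,-0.012,0.032],[0,-0.024,0.064],[0,-0.036,0.096],[0,-0.048,0.128],[0,-0.06,0.16]]])

```text
$.targets[0][0]: bad value
```

```bash
python3 -c "
from h import *
go([541,193,240],90)"
```

```text
tcp [165.9 497.7 226.1] jaw deg 71.6 z axis [ 0.95 -0.32 -0.  ] x [-0.001 -0.001 -1.   ] shift mm [ -13.7 -170.5  452.3] turn deg -18.4 q [ 1.1   0.34  1.52  0.    1.28 -0.15] F [-0.7  0.1 -0.7] w 91.7 t 0.1
```

Rows need 4 numbers.

Emit:
step_arm(targets=[[[-0.003,-0.01,0.026,0],[-0.006,-0.022,0.058,0],[-0.009,-0.034,0.09,0],[-0.011,-0.046,0.122,0],[-0.013,-0.058,0.154,0]]])

```text
time: 0.52
tool_pos: [294.4, 392.8, 239.0]
tcp_rot: [-1.79, 1.569, -2.111]
contact_force: [0.6, 1.0, -0.5]
grip_width: 92.1
```

Emit:
step_arm(targets=[[[0,-0.012,0.032,0],[0,-0.024,0.064,0],[0,-0.036,0.096,0],[0,-0.048,0.128,0],[0,-0.06,0.16,0]]])

```text
time: 0.93
tool_pos: [428.2, 284.0, 238.8]
tcp_rot: [-1.977, 1.568, -2.298]
contact_force: [0.6, 0.5, -0.8]
grip_width: 91.4
```

```bash
python3 -c "
from h import *
go([541,193,240],90)"
```

```text
tcp [428.2 284.  238.8] jaw deg 71.6 z axis [ 0.95 -0.32 -0.  ] x [-0.002 -0.002 -1.   ] shift mm [ -1.2 -50.7 135.8] turn deg -18.4 q [ 0.44  0.31  1.53 -0.    1.3  -0.81] F [ 0.6  0.5 -0.8] w 91.4 t 0.93
```

Emit:
step_arm(targets=[[[0,-0.011,0.03,-4],[0,-0.022,0.06,-8],[0,-0.034,0.09,-12],[0,-0.045,0.115,-16],[-0.001,-0.051,0.136,-18.4]]])

```text
time: 1.35
tool_pos: [542.2, 190.5, 239.0]
tcp_rot: [-2.425, 1.567, -2.423]
contact_force: [-0.2, 0.5, 0.5]
grip_width: 91.8
```

Run:
```python
from h import *
go([541,193,240],90)
c=cap('wrist'); save(c,'wrist1',s=1.5)
W=cloud(c); M=cv2.Rodrigues(np.array(c['rvec'],float))[0]; print('campos',-M.T@np.ravel(c['tvec']),M[2],c['fov_y'])
m=np.hypot(W[...,0]-545,W[...,1]-193)<50
q=W[m&(W[...,2]>84)]; print(q.mean(0),q.min(0),q.max(0),len(q))
print(proj(c,[541,193,98]))
```

```text
tcp [542.2 190.5 239. ] jaw deg 90.1 z axis [ 1.  0. -0.] x [-0.003 -0.003 -1.   ] shift mm [-1.   2.5 -1.2] turn deg 0.1 q [ 0.21  0.43  1.36 -0.    1.36 -1.37] F [-0.2  0.5  0.5] w 91.8 t 1.35
campos [458.62010647 190.97055646 397.98275806] [ 0.30412419 -0.00203049 -0.95263023] 69.16108994724964
[519.50283384 196.30250879 319.88818761] [509.61094795 143.01144356  84.00693475] [571.3003791  241.09621077 354.34421883] 30112
(np.float64(252.58423267344412), np.float64(180.46883715190637))
```

View pics/wrist1.png

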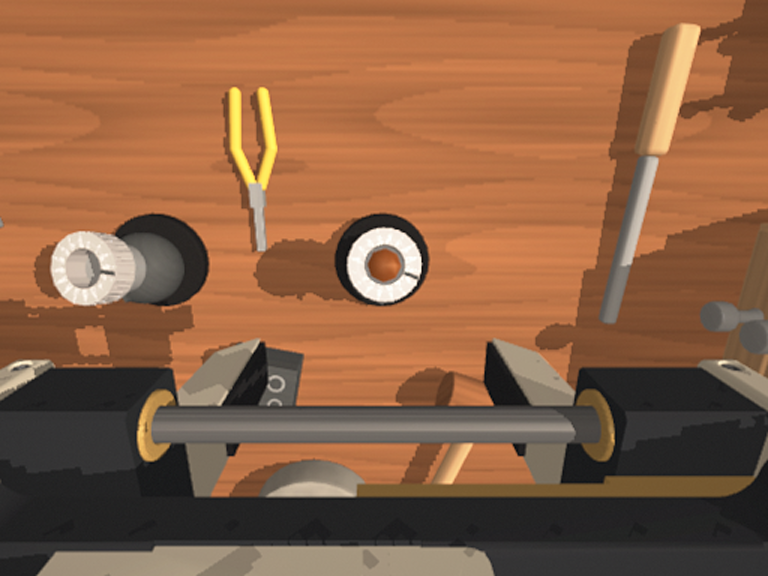

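Wrist view: the amber stone is at (384,263), with its cap rib at (412,276), about 69° anticlockwise of uphill (+x). The empty holder is at (95,268). Now a precise fit of the rim.

```bash
cat >> h.py <<'E'
def rim(c,p0):
    W=cloud(c); m=(np.linalg.norm(W-np.array(p0),axis=-1)<45)&(W[...,2]>86)
    q=W[m&(c['color'].min(-1)>120)]
    for i in range(3):
        ctr=q.mean(0); n=np.linalg.svd(q-ctr)[2][2]; n*=np.sign(n[2]); d=(q-ctr)@n
        q2=q[abs(d)<(4,2.5,1.5)[i]]; q=q2 if len(q2)>30 else q
    ctr=q.mean(0); n=np.linalg.svd(q-ctr)[2][2]; n*=np.sign(n[2])
    e1=np.cross([0,1,0],n); e1/=np.linalg.norm(e1); e2=np.cross(n,e1)
    uv=(q-ctr)@np.array([e1,e2]).T
    (cu,cv),r=cv2.minEnclosingCircle(uv.astype(np.float32)); 
    print('n',n.round(3),'tilt',np.arccos(n[2]).round(3),'lean dir deg',np.degrees(np.arctan2(n[1],n[0])).round(1),'mean',ctr.round(1),'circ',(ctr+cu*e1+cv*e2).round(1),'r',round(r,1),'N',len(q))
E
python3 - <<'E'
from h import *
c=load('wrist'); W=cloud(c)
rim(c,[541,193,98])
for u,v in((412,276),(384,265),(384,263)): print(W[int(v/1.5),int(u/1.5)].round(1))
m=np.hypot(W[...,0]-555,W[...,1]-193)<60
b=W[m&(W[...,2]>8)&(W[...,2]<19)]; print('base',b.min(0),b.max(0))
col=c['color'].astype(int); am=(col[...,0]-col[...,2]>60)&m&(W[...,2]>85); print('stone',W[am].mean(0),np.median(W[am],0),am.sum())
E
```

```text
n [-0.296  0.016  0.955] tilt 0.301 lean dir deg 176.9 mean [535.3 196.5  98.6] circ [535.6 196.9  98.6] r 27.4 N 1239
[544.  216.7 101.8]
[536.6 196.8  95. ]
[535.4 196.8  95.2]
base [509.72455062 151.34298154   8.51833003] [598.36095415 241.07778787  18.47331035]
stone [522.60522499 211.79799617 294.55188363] [520.28872759 210.16328645 332.14919727] 2365
```

Emit:
step_arm(targets=[[[0.03,0.002,-0.001,-7],[0.06,0.004,-0.002,-14],[0.09,0.006,-0.003,-20],[0.12,0.007,-0.004,-22],[0.14,0.007,-0.004,-22]]])

```text
time: 1.82
tool_pos: [539.1, 195.1, 95.8]
tcp_rot: [-2.781, 1.564, -2.394]
contact_force: [-0.4, 0.6, -1.3]
grip_width: 91.8
```

Run:
```python
from h import *
go([538,197,74],112)
```

```text
tcp [539.1 195.1  95.8] jaw deg 112.2 z axis [ 0.93  0.38 -0.01] x [-0.005 -0.004 -1.   ] shift mm [21.8  2.2 -0.1] turn deg 0.2 q [ 0.22  0.56  1.56 -0.    1.03 -1.74] F [-0.4  0.6 -1.3] w 91.8 t 1.82
```

Emit:
step_arm(targets=[[[0.011,0.001,0,0],[0.022,0.002,0,0],[0.022,0.002,0,0],[0.022,0.002,0,0],[0.022,0.002,0,0]]])

```text
time: 2.23
tool_pos: [538.9, 197.0, 74.8]
tcp_rot: [-2.591, 1.566, -2.204]
contact_force: [0.0, -0.1, -0.7]
grip_width: 91.9
```

Emit:
step_arm(targets=[[[0,0,0,0],[0,0,0,0],[0,0,0,0],[0,0,0,0],[0,0,0,0]]], jaw=1)

```text
time: 2.65
tool_pos: [539.0, 197.0, 75.1]
tcp_rot: [-2.521, 1.566, -2.133]
contact_force: [-0.4, 0.5, 0.6]
grip_width: 62.9
```

Emit:
step_arm(targets=[[[0,0,0,0],[0,0,0,0],[0,0,0,0],[0,0,0,0],[0,0,0,0]]])

```text
time: 3.07
tool_pos: [539.3, 196.4, 75.2]
tcp_rot: [-2.377, 1.566, -1.99]
contact_force: [1.3, -5.7, 0.9]
grip_width: 54.6
```

Run:
```python
from h import *
go([538,197,74],64); print(bot.get_obs()['moment'])
```

```text
tcp [539.3 196.4  75.2] jaw deg 112.2 z axis [ 0.93  0.38 -0.  ] x [-0.002 -0.005 -1.   ] shift mm [ 1.2  1.  -1. ] turn deg 48.2 q [ 0.22  0.59  1.57 -0.    0.98 -1.74] F [ 1.3 -5.7  0.9] w 54.6 t 3.07
[-0.85043433 -0.13664037 -0.03592007]
```

Emit:
step_arm(targets=[[[0,0,0,5],[0,0,0,10],[0,0,0,15],[0,0,0,20],[0,0,0,25]]])

```text
time: 3.48
tool_pos: [539.3, 196.5, 74.8]
tcp_rot: [-2.004, 1.566, -2.058]
contact_force: [0.5, -4.2, -2.8]
grip_width: 53.4
```

Emit:
step_arm(targets=[[[0,0,0,5],[0,0,0,10],[0,0,0,15],[0,0,0,20],[0,0,0,24]]])

```text
time: 3.9
tool_pos: [539.3, 196.5, 74.4]
tcp_rot: [-1.624, 1.566, -2.101]
contact_force: [-0.8, -5.1, -1.1]
grip_width: 54.1
```

Run:
```python
from h import *
go([538,197,74],112); print(bot.get_obs()['moment'])
```

```text
tcp [539.3 196.5  74.4] jaw deg 62.7 z axis [ 0.89 -0.46 -0.  ] x [-0.002 -0.004 -1.   ] shift mm [ 0.4 -0.2 -1.4] turn deg -49.3 q [ 0.22  0.59  1.58 -0.    0.98 -0.87] F [-0.8 -5.1 -1.1] w 54.1 t 3.9
[ 0.4887649  -0.47536875  0.40062259]
```

Emit:
step_arm(targets=[[[0,0,0,0],[0,0,0,0],[0,0,0,0],[0,0,0,0],[0,0,0,-5]]], jaw=0.15)

```text
time: 4.32
tool_pos: [539.3, 196.9, 74.5]
tcp_rot: [-1.742, 1.567, -2.13]
contact_force: [-0.5, 0.2, -1.4]
grip_width: 77.1
```

Emit:
step_arm(targets=[[[0,0,0,-7],[0,0,0,-14],[0,0,0,-21],[0,0,0,-28],[0,0,0,-35]]])

```text
time: 4.73
tool_pos: [539.3, 197.2, 74.7]
tcp_rot: [-2.386, 1.567, -2.156]
contact_force: [0.4, -0.4, -0.1]
grip_width: 77.6
```

Run:
```python
from h import *
go([538.5,197,75],112)
c=cap('wrist'); save(c,'wrist2',(150,80,350,250),4)
```

```text
tcp [539.3 197.2  74.7] jaw deg 103.2 z axis [ 0.97  0.23 -0.  ] x [-0.002 -0.003 -1.   ] shift mm [-0.3 -0.  -0.8] turn deg -8.8 q [ 0.22  0.59  1.58 -0.    0.98 -1.58] F [ 0.4 -0.4 -0.1] w 77.6 t 4.73
```

View pics/wrist2.png

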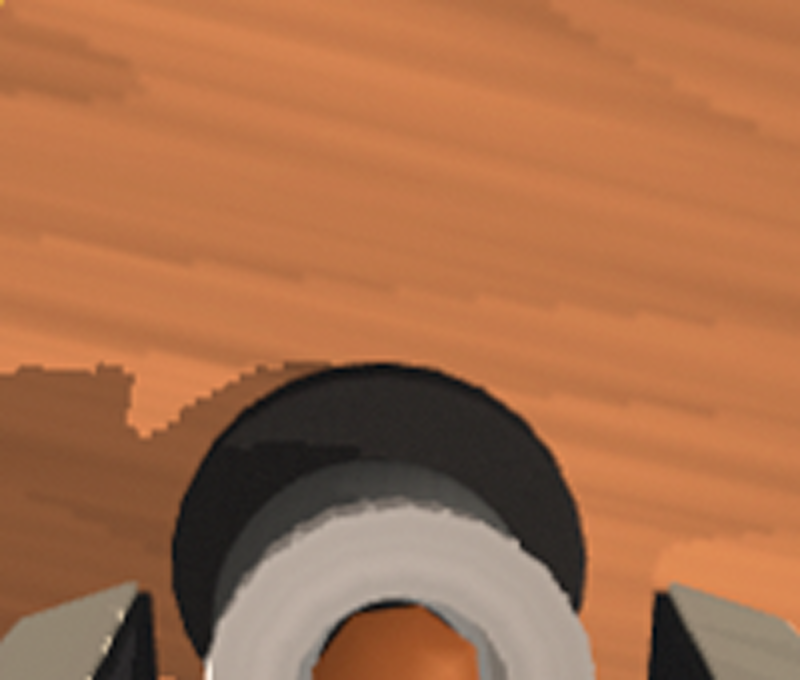

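Rib is outside this crop; continuing with the second stroke, about 20° expected to the stop.

Emit:
step_arm(targets=[[[0,0,0,-3],[0,0,0,-3],[0,0,0,-3],[0,0,0,-3],[0,0,0,-3]]], jaw=1)

```text
time: 5.2
tool_pos: [539.5, 196.5, 74.7]
tcp_rot: [-2.238, 1.566, -1.95]
contact_force: [0.8, -4.3, 0.4]
grip_width: 54.3
```

Emit:
step_arm(targets=[[[0,0,0,0],[0,0,0,0],[0,0,0,0],[0,0,0,4],[0,0,0,8]]])

```text
time: 5.62
tool_pos: [539.5, 196.5, 74.7]
tcp_rot: [-2.131, 1.566, -1.986]
contact_force: [1.6, -3.4, -2.3]
grip_width: 54.4
```

Run:
```python
from h import *
go([538.5,197,75],112); print(bot.get_obs()['moment'],bot.get_obs()['tau'])
```

```text
tcp [539.5 196.5  74.7] jaw deg 98.3 z axis [ 0.99  0.14 -0.  ] x [-0.002 -0.004 -1.   ] shift mm [-0.3  0.6 -0.9] turn deg -13.7 q [ 0.22  0.59  1.58 -0.    0.98 -1.5 ] F [ 1.6 -3.4 -2.3] w 54.4 t 5.62
[ 0.3629883  -0.00204297  0.37712841] [  1.14382233 -52.0584476  -20.25918245   0.13046636   0.27185256
  -0.90857053]
```

Emit:
step_arm(targets=[[[0,0,0,2],[0,0,0,4],[0,0,0,6],[0,0,0,8],[0,0,0,10]]])

```text
time: 6.03
tool_pos: [539.6, 196.5, 74.4]
tcp_rot: [-1.937, 1.567, -1.969]
contact_force: [0.5, -3.3, -1.8]
grip_width: 53.8
```

Run:
```python
from h import *
go([538.5,197,75],112); print(bot.get_obs()['moment'],bot.get_obs()['tau'])
```

```text
tcp [539.6 196.5  74.4] jaw deg 88.2 z axis [ 1.   -0.03 -0.  ] x [-0.002 -0.004 -1.   ] shift mm [-0.6  0.5 -1.1] turn deg -23.8 q [ 0.22  0.59  1.58 -0.    0.98 -1.32] F [ 0.5 -3.3 -1.8] w 53.8 t 6.03
[ 0.67775382 -0.21158776  0.38226598] [  1.21161751 -52.12932587 -20.25754094   0.09485594   0.57755213
  -0.1802256 ]
```

Emit:
step_arm(targets=[[[0,0,0,2],[0,0,0,4],[0,0,0,6],[0,0,0,8],[0,0,0,10]]])

```text
time: 6.45
tool_pos: [539.6, 196.4, 74.2]
tcp_rot: [-1.739, 1.567, -1.946]
contact_force: [1.2, -3.9, -2.0]
grip_width: 54.1
```

Run:
```python
from h import *
go([538.5,197,75],112); print(bot.get_obs()['moment'],bot.get_obs()['tau'])
```

```text
tcp [539.6 196.4  74.2] jaw deg 78.1 z axis [ 0.98 -0.21 -0.  ] x [-0.002 -0.004 -1.   ] shift mm [-0.8  0.3 -1.2] turn deg -33.9 q [ 0.22  0.59  1.58 -0.    0.98 -1.14] F [ 1.2 -3.9 -2. ] w 54.1 t 6.45
[ 0.20389408 -0.23336396  1.04663304] [  0.48669862 -51.47429109 -20.27174056   0.7957495    0.45117125
   0.59934631]
```

Emit:
step_arm(targets=[[[0,0,0,2],[0,0,0,4],[0,0,0,6],[0,0,0,6],[0,0,0,6]]])

```text
time: 6.87
tool_pos: [540.1, 196.1, 74.3]
tcp_rot: [-1.379, 1.566, -1.689]
contact_force: [2.7, -3.4, -1.7]
grip_width: 54.4
```

Run:
```python
from h import *
go([538.5,197,75],112); print(bot.get_obs()['moment'])
```

```text
tcp [540.1 196.1  74.3] jaw deg 72.2 z axis [ 0.95 -0.31  0.  ] x [-0.001 -0.005 -1.   ] shift mm [-0.7  0.3 -1.8] turn deg -39.8 q [ 0.22  0.59  1.58 -0.01  0.98 -1.04] F [ 2.7 -3.4 -1.7] w 54.4 t 6.87
[-0.37499777 -0.3874517   0.83908848]
```

Emit:
step_arm(targets=[[[0,0,0,0],[0,0,0,0],[0,0,0,0],[0,0,0,0],[0,0,0,0]]], jaw=0.15)

```text
time: 7.28
tool_pos: [539.9, 196.4, 74.2]
tcp_rot: [-1.463, 1.566, -1.773]
contact_force: [0.0, -0.1, 0.3]
grip_width: 77.4
```

Emit:
step_arm(targets=[[[-0.03,0,0,0],[-0.07,0,0,0],[-0.11,0,0,0],[-0.15,0,0,0],[-0.165,0,0,0]]])

```text
time: 7.7
tool_pos: [541.8, 197.8, 245.6]
tcp_rot: [0.07, 1.563, -0.24]
contact_force: [0.5, -0.1, 0.4]
grip_width: 77.9
```

Run:
```python
from h import *
go([452,-359,200],0)
c=cap('wrist'); rim(c,[535.5,197,98])
x,y=map(int,proj(c,[535.5,197,98])); save(c,'wrist3',(x-50,y-40,x+50,y+40),6)
```

```text
tcp [541.8 197.8 245.6] jaw deg 72.2 z axis [ 0.95 -0.31  0.01] x [ 0.008 -0.002 -1.   ] shift mm [  45.9 -557.6   84. ] turn deg 72.2 q [ 0.22  0.42  1.35 -0.    1.36 -1.04] F [ 0.5 -0.1  0.4] w 77.9 t 7.7
n [-0.295  0.014  0.955] tilt 0.3 lean dir deg 177.3 mean [535.2 197.3  98.5] circ [535.6 197.1  98.7] r 27.4 N 1197
```

View pics/wrist3.png

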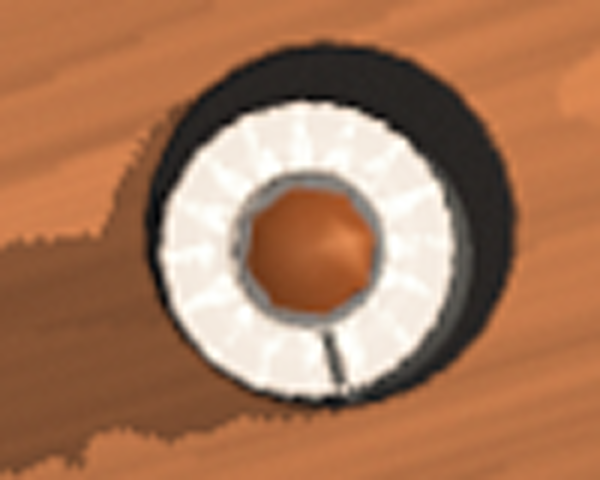

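The rib has turned to the uphill side at (335,370), which matches the stop felt in the moment. I'll compute its angle and go to the tester.

Emit:
step_arm(targets=[[[0,-0.035,0.005,0],[0,-0.072,0.011,0],[0,-0.109,0.016,0],[0,-0.146,0.022,0],[0,-0.183,0.027,0]]], jaw=0)

```text
time: 8.17
tool_pos: [511.4, 14.1, 245.9]
tcp_rot: [0.186, 1.561, -0.123]
contact_force: [0.8, -0.8, 1.3]
grip_width: 91.9
```

Emit:
step_arm(targets=[[[0,-0.037,0.006,0],[0,-0.074,0.012,0],[0,-0.111,0.017,0],[0,-0.148,0.022,0],[0,-0.185,0.028,0]]])

```text
time: 8.58
tool_pos: [480.7, -172.0, 245.4]
tcp_rot: [0.267, 1.562, -0.042]
contact_force: [0.3, 1.2, -0.2]
grip_width: 91.6
```

Run:
```python
from h import *
c=load('wrist'); W=cloud(c)
m=np.linalg.norm(W-np.array([535.6,197.2,98.6]),axis=-1)<29
r=np.linalg.norm(W-np.array([535.6,197.2,98.6]),axis=-1)
n=np.array([-.295,.015,.955]); h=(W-np.array([535.6,197.2,98.6]))@n
k=m&(abs(h)<3)&(r>18)&(r<26)&(c['color'].max(-1)<150)
p=W[k].mean(0)-np.array([535.6,197.2,98.6]); print(p,k.sum(),np.degrees(np.arctan2(p[1],p[0]/.955)),'uphill -2.8')
go([452,-359,240],0)
```

```text
[20.82886966 -1.50720967  7.31708196] 14 -3.9531570718866034 uphill -2.8
tcp [ 480.7 -172.   245.4] jaw deg 72.3 z axis [ 0.95 -0.3   0.01] x [ 0.009 -0.    -1.   ] shift mm [   5.2 -186.9   29.5] turn deg 72.3 q [-0.5   0.3   1.54  0.    1.3  -1.76] F [ 0.3  1.2 -0.2] w 91.6 t 8.58
```

The rib is at −4° against uphill at −3°, so the cap is tight.

Emit:
step_arm(targets=[[[0,-0.037,0.006,0],[0,-0.074,0.012,0],[0,-0.111,0.017,0],[0,-0.148,0.022,0],[0,-0.187,0.029,0]]])

```text
time: 9.0
tool_pos: [450.5, -360.1, 244.6]
tcp_rot: [0.407, 1.562, 0.098]
contact_force: [0.8, 0.3, 0.1]
grip_width: 92.0
```

Run:
```python
from h import *
go([452,-359,240],0)
c=cap('wrist'); save(c,'wrist4',s=1.5); W=cloud(c)
m=np.hypot(W[...,0]-452,W[...,1]+359)<35
t=W[m&(W[...,2]>122)&(W[...,2]<136)]; print('top',t.mean(0).round(1),len(t),cv2.minAreaRect(t[:,:2].astype(np.float32)))
m=np.hypot(W[...,0]-452,W[...,1]+359)<50
s=W[m&(abs(W[...,2]-55)<4)]; print('stand',s.mean(0).round(1),len(s),cv2.minAreaRect(s[:,:2].astype(np.float32)))
```

```text
tcp [ 450.5 -360.1  244.6] jaw deg 72.3 z axis [ 0.95 -0.3   0.01] x [ 0.008  0.001 -1.   ] shift mm [4.6 1.5 1. ] turn deg 72.3 q [-0.81  0.42  1.35  0.01  1.36 -2.07] F [0.8 0.3 0.1] w 92.0 t 9.0
top [ 449.1 -358.5  130. ] 475 ((450.2983703613281, -358.9013366699219), (22.068143844604492, 22.02491569519043), 18.526926040649414)
stand [ 442.4 -356.2   55.5] 1426 ((450.4700012207031, -358.8651428222656), (60.31560134887695, 60.23162078857422), 20.34862518310547)
```

View pics/wrist4.png

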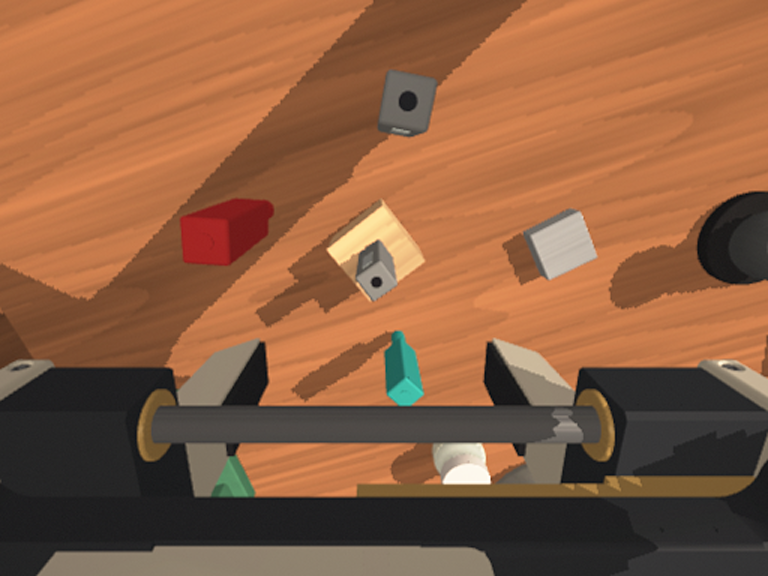

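Run:
```python
from h import *
c=load('wrist'); W=cloud(c)
for n,(u,v) in dict(grey=(405,100),red=(225,235),turq=(405,385)).items():
    p=W[int(v/1.5),int(u/1.5)]; m=(np.hypot(*(W[...,:2]-p[:2]).transpose(2,0,1))<25)&(W[...,2]>30)&(W[...,2]<200); q=W[m]
    for a in(108.5,18.5):
        j=np.array([np.cos(np.radians(a)),np.sin(np.radians(a))]);zz=np.array([j[1],-j[0]]); d=q[:,:2]-[450.4,-358.9]
        print(n,'jaw',a,'zmax',q[:,2].max().round(),'along jaw',(d@j).min().round(),(d@j).max().round(),'along z',(d@zz).min().round(),(d@zz).max().round())
go([450.4,-358.9,81],108.5)
```

```text
grey jaw 108.5 zmax 158.0 along jaw 60.0 97.0 along z -98.0 -60.0
grey jaw 18.5 zmax 158.0 along jaw -98.0 -60.0 along z -97.0 -60.0
red jaw 108.5 zmax 161.0 along jaw -74.0 -43.0 along z -105.0 -68.0
red jaw 18.5 zmax 161.0 along jaw -105.0 -68.0 along z 43.0 74.0
turq jaw 108.5 zmax 123.0 along jaw -51.0 -26.0 along z 77.0 100.0
turq jaw 18.5 zmax 123.0 along jaw 77.0 100.0 along z 26.0 51.0
tcp [ 449.1 -367.2  244. ] jaw deg 72.0 z axis [ 0.95 -0.31  0.01] x [ 0.008 -0.004 -1.   ] shift mm [163.    8.5  -2.7] turn deg -36.5 q [-0.82  0.43  1.34  0.    1.36 -2.08] F [-3.  -5.7 -0.6] w 91.6 t 9.05
```

Run:
```python
from h import *
go([450.4,-358.9,81],108.5)
```

```text
tcp [ 449.1 -367.2  244. ] jaw deg 72.0 z axis [ 0.95 -0.31  0.01] x [ 0.008 -0.004 -1.   ] shift mm [163.    8.5  -2.7] turn deg -36.5 q [-0.82  0.43  1.34  0.    1.36 -2.08] F [-3.  -5.7 -0.6] w 91.6 t 9.05
```

Emit:
step_arm(targets=[[[0.015,0.002,-0.001,-7],[0.03,0.004,-0.002,-14],[0.05,0.006,-0.003,-21],[0.06,0.008,-0.003,-28],[0.07,0.008,-0.003,-35]]])

```text
time: 9.47
tool_pos: [448.8, -357.9, 172.2]
tcp_rot: [-0.564, 1.565, -0.261]
contact_force: [0.5, -0.0, 0.5]
grip_width: 91.6
```

Emit:
step_arm(targets=[[[0,0,0,-1],[0,0,0,-1],[0,0,0,-1],[0,0,0,-1],[0,0,0,-1]]])

```text
time: 9.88
tool_pos: [449.1, -358.1, 172.9]
tcp_rot: [-0.678, 1.563, -0.359]
contact_force: [-0.4, -0.5, -0.3]
grip_width: 91.9
```

Run:
```python
from h import *
go([450.4,-358.9,81],108.5)
c=cap('wrist'); W=cloud(c)
m=np.hypot(W[...,0]-452,W[...,1]+359)<30
t=W[m&(W[...,2]>126)&(W[...,2]<134)]; print('top',t.mean(0).round(1),len(t),cv2.minAreaRect(t[:,:2].astype(np.float32)))
```

```text
tcp [ 449.1 -358.1  172.9] jaw deg 108.3 z axis [0.95 0.31 0.01] x [ 0.007 -0.003 -1.   ] shift mm [91.9 -0.7  0.4] turn deg -0.2 q [-0.81  0.47  1.47  0.    1.19 -2.7 ] F [-0.4 -0.5 -0.3] w 91.9 t 9.88
top [ 449.1 -359.5  130.3] 732 ((449.7657165527344, -359.19854736328125), (21.31186866760254, 21.340206146240234), 18.01686668395996)
```

Emit:
step_arm(targets=[[[0.025,-0.001,0,0],[0.05,-0.001,0,0],[0.075,-0.001,0,0],[0.092,-0.001,0,0],[0.092,-0.001,0,0]]])

```text
time: 10.35
tool_pos: [448.4, -357.7, 77.6]
tcp_rot: [0.353, 1.567, 0.671]
contact_force: [-1.2, 1.0, -1.1]
grip_width: 91.4
```

Emit:
step_arm(targets=[[[0,0,0,0],[0,0,0,0],[0,0,0,0],[0,0,0,0],[0,0,0,0]]], jaw=1)

```text
time: 10.77
tool_pos: [448.8, -358.1, 78.6]
tcp_rot: [-0.143, 1.567, 0.175]
contact_force: [-0.1, -0.5, 0.4]
grip_width: 62.9
```

Emit:
step_arm(targets=[[[0,0,0,0],[0,0,0,0],[0,0,0,0],[0,0,0,0],[0,0,0,0]]])

```text
time: 11.18
tool_pos: [448.8, -358.1, 78.7]
tcp_rot: [-0.141, 1.567, 0.177]
contact_force: [0.1, 0.4, 1.0]
grip_width: 29.8
```

Emit:
step_arm(targets=[[[0,0,0,0],[0,0,0,0],[0,0,0,0],[0,0,0,0],[0,0,0,0]]])

```text
time: 11.6
tool_pos: [448.9, -358.2, 78.7]
tcp_rot: [-0.196, 1.567, 0.122]
contact_force: [0.2, -1.3, 1.2]
grip_width: 21.8
```

Run:
```python
from h import *
go([449.7,-359.2,106],108.5)
```

```text
tcp [ 448.9 -358.2   78.7] jaw deg 108.2 z axis [0.95 0.31 0.  ] x [ 0.004  0.    -1.   ] shift mm [-27.3  -1.2   0.6] turn deg -0.3 q [-0.81  0.58  1.58  0.    0.98 -2.7 ] F [ 0.2 -1.3  1.2] w 21.8 t 11.6
```

Emit:
step_arm(targets=[[[-0.006,0,0,0],[-0.012,0,0,0],[-0.018,0,0,0],[-0.024,0,0,0],[-0.025,0,0,0]]])

```text
time: 12.02
tool_pos: [449.2, -358.4, 105.3]
tcp_rot: [-0.427, 1.565, -0.108]
contact_force: [-0.9, 0.3, 0.1]
grip_width: 21.7
```

Emit:
step_arm(targets=[[[0,0,-0.002,0],[0,0,-0.004,0],[0,0,-0.006,0],[0,0,-0.008,0],[0,0,-0.01,0]]])

```text
time: 12.43
tool_pos: [441.4, -361.4, 105.9]
tcp_rot: [-0.435, 1.561, -0.118]
contact_force: [6.3, 1.2, 0.8]
grip_width: 22.0
```

Run:
```python
from h import *
go([448.9,-358.2,104],108.5); print(bot.get_obs()['moment'])
c=cap('side'); W=cloud(c); x,y=map(int,proj(c,[449,-359,80])); save(c,'side2',(x-50,y-60,x+50,y+40),6)
```

```text
tcp [ 441.4 -361.4  105.9] jaw deg 108.2 z axis [0.95 0.31 0.01] x [ 0.01  -0.001 -1.   ] shift mm [1.9 0.7 8.1] turn deg -0.3 q [-0.82  0.54  1.57  0.01  1.03 -2.72] F [6.3 1.2 0.8] w 22.0 t 12.43
[ 0.48308469 -1.55386465 -0.06314202]
```

View pics/side2.png

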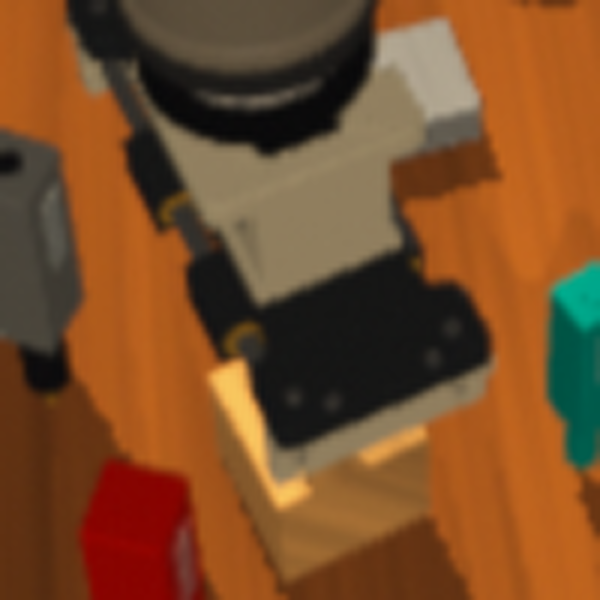

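The side view shows only the gripper over the stand; the tester itself is hidden. Continuing the tilt against the hole edge (6.5 N so far).

Emit:
step_arm(targets=[[[0,0,-0.002,0],[0,0,-0.004,0],[0,0,-0.005,0],[0,0,-0.007,0],[0,0,-0.008,0]]])

```text
time: 12.9
tool_pos: [435.0, -363.8, 105.9]
tcp_rot: [-0.405, 1.558, -0.088]
contact_force: [7.1, 0.4, -2.5]
grip_width: 22.0
```

Emit:
step_arm(targets=[[[0,0,-0.001,0],[0,0,-0.002,0],[0,0,-0.004,0],[0,0,-0.005,0],[0,0,-0.005,0]]])

```text
time: 13.32
tool_pos: [431.4, -365.0, 105.8]
tcp_rot: [-0.367, 1.555, -0.05]
contact_force: [7.2, 1.0, -3.3]
grip_width: 21.7
```

Run:
```python
from h import *
go([448.9,-358.2,104],108.5); print(bot.get_obs()['moment'])
```

```text
tcp [ 431.4 -365.   105.8] jaw deg 108.1 z axis [0.95 0.31 0.01] x [ 0.015 -0.001 -1.   ] shift mm [ 2.   1.  18.8] turn deg -0.4 q [-0.84  0.53  1.59  0.01  1.02 -2.74] F [ 7.2  1.  -3.3] w 21.7 t 13.32
[ 0.31764252 -1.40943159 -0.08367881]
```

Emit:
step_arm(targets=[[[0,0,-0.001,0],[0,0,-0.002,0],[0,0,-0.003,0],[0,0,-0.004,0],[0,0,-0.004,0]]])

```text
time: 13.73
tool_pos: [428.7, -365.9, 105.6]
tcp_rot: [-0.338, 1.553, -0.021]
contact_force: [6.6, 1.2, -2.8]
grip_width: 22.0
```

Run:
```python
from h import *
go([448.9,-358.2,104],108.5)
```

```text
tcp [ 428.7 -365.9  105.6] jaw deg 108.1 z axis [0.95 0.31 0.02] x [ 0.018 -0.    -1.   ] shift mm [ 1.9  1.1 21.5] turn deg -0.4 q [-0.85  0.53  1.59  0.02  1.01 -2.75] F [ 6.6  1.2 -2.8] w 22.0 t 13.73
```

Emit:
step_arm(targets=[[[-0.01,0,0.001,0],[-0.03,0,0.001,0],[-0.06,0,0.001,0],[-0.09,0,0.001,0],[-0.12,0,0.001,0]]])

```text
time: 14.15
tool_pos: [426.6, -365.1, 226.9]
tcp_rot: [-0.278, 1.554, 0.038]
contact_force: [0.5, -0.6, -1.2]
grip_width: 21.6
```

Emit:
step_arm(targets=[[[-0.005,0,0,0],[-0.01,0,0,0],[-0.01,0,0,0],[-0.01,0,0,0],[-0.01,0,0,0]]])

```text
time: 14.57
tool_pos: [425.9, -364.5, 235.1]
tcp_rot: [-0.103, 1.556, 0.213]
contact_force: [-0.1, 0.6, -1.7]
grip_width: 22.0
```

Run:
```python
from h import *
go([448.9,-358.2,104],87)
o=bot.get_obs(); p=o['tool_pos']
for n in('side','scene'):
    c=cap(n); x,y=map(int,proj(c,p-[0,0,25])); print(n,x,y)
a=load('scene');b=load('side')
ims=[]
for c in(a,b):
    x,y=map(int,proj(c,p-[0,0,25])); x=min(max(x,40),471); ims.append(cv2.resize(c['color'][y-45:y+45,x-40:x+40,::-1],(400,450),interpolation=cv2.INTER_CUBIC))
cv2.imwrite('pics/both1.png',np.hstack(ims))
```

```text
tcp [ 425.9 -364.5  235.1] jaw deg 108.1 z axis [0.95 0.31 0.01] x [ 0.014  0.003 -1.   ] shift mm [131.5  -0.9  21.9] turn deg 21.1 q [-0.85  0.4   1.42  0.01  1.32 -2.74] F [-0.1  0.6 -1.7] w 22.0 t 14.57
side 228 287
scene 133 134
```

View pics/both1.png

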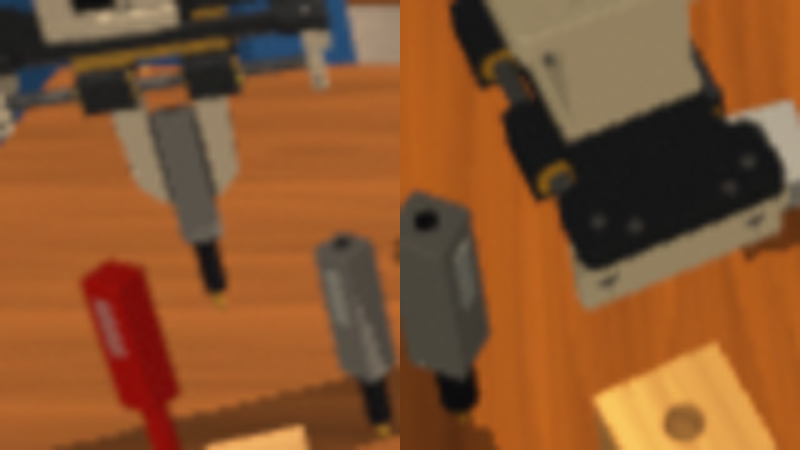

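The tester (left half, scene view) is held, tilted and free, with its tip at (222,298). The side view hides it. I'll fit its axis from the depth.

Run:
```python
from h import *
np.set_printoptions(precision=3,suppress=True)
c=load('scene'); W=cloud(c); o=bot.get_obs(); M=R.from_euler('xyz',o['tcp_rot']).as_matrix()
g=o['tool_pos']-19*M[:,0]
L=(W-g)@M   # tool coords rel. grasp: x down, y jaw, z
ok=(abs(L[...,1])<9)&(L[...,0]>-25)&(L[...,0]<90)&(abs(L[...,2])<50)
print(ok.sum())
q=L[ok]
for lo in range(-25,95,8):
    s=q[(q[:,0]>=lo)&(q[:,0]<lo+8)]
    if len(s): print(lo+4,len(s),'y',s[:,1].mean().round(2),s[:,1].min().round(1),s[:,1].max().round(1),'z',np.median(s[:,2]).round(2),s[:,2].max().round(2))
h=q[(q[:,0]>0)&(q[:,0]<38)&(abs(q[:,1])<8)]
for _ in range(4):
    A=np.c_[h,]; ctr=h.mean(0); n=np.linalg.svd(h-ctr)[2][2]; n*=np.sign(n[2]); d=(h-ctr)@n; h=h[abs(d)<1.5]
print('face n',n,'tilt',np.arctan2(-n[0],n[2]),ctr,len(h))
```

```text
205
-21 19 y 0.57 -7.5 8.6 z 13.09 16.11
-13 19 y -0.41 -8.6 7.5 z 14.48 19.52
-5 18 y 0.14 -8.5 8.7 z 15.79 18.31
3 21 y 0.29 -7.8 8.7 z 17.9 21.18
11 16 y 0.03 -7.9 7.1 z 20.3 24.18
19 18 y 0.55 -8.9 8.6 z 21.52 24.04
27 19 y -0.61 -8.7 8.6 z 21.95 26.08
35 15 y 0.33 -7.4 7.3 z 24.29 25.65
43 12 y 2.05 -4.0 8.4 z 21.31 24.73
51 14 y 2.21 -5.0 8.7 z 21.36 28.45
59 13 y 2.49 -4.3 7.6 z 23.87 28.66
67 14 y 1.84 -5.4 8.7 z 25.99 27.24
75 4 y 3.32 0.5 6.7 z 24.32 25.47
83 3 y 0.8 -0.4 1.8 z 23.79 23.84
face n [-0.201  0.034  0.979] tilt 0.20273064637450422 [18.357 -0.48  21.146] 47
```

```bash
cat >> h.py <<'E'
def tilt(n):
    c=cap(n); W=cloud(c); o=bot.get_obs(); M=R.from_euler('xyz',o['tcp_rot']).as_matrix()
    g=o['tool_pos']-19*M[:,0]; L=(W-g)@M
    ok=(abs(L[...,1])<8)&(L[...,0]>-30)&(L[...,0]<95)&(abs(L[...,2])<45); q=L[ok]
    for lo in range(-30,95,6):
        s=q[(q[:,0]>=lo)&(q[:,0]<lo+6)]
        if len(s)>2: print(lo+3,len(s),'y',s[:,1].min().round(1),s[:,1].max().round(1),'z',np.percentile(s[:,2],[0,20,50,80,100]).round(1))
    return c,L
E
python3 - <<'E'
from h import *
c,L=tilt('wrist')
save(c,'wrist5',(150,120,370,290),3.6)
go([428.7,-365.9,105.6],108.1)
E
```

```text
-27 167 y -8.0 8.0 z [-12.1 -11.3 -11.  -10.6 -10.1]
-21 171 y -7.9 8.0 z [-10.7 -10.3  -9.9  -9.6  -8.7]
-15 135 y -8.0 8.0 z [-9.9 -9.3 -9.  -8.6 -8. ]
-9 114 y -7.8 7.8 z [-8.9 -8.2 -7.7 -7.3 -6.6]
-3 101 y -7.9 7.8 z [-7.6 -7.  -6.6 -6.1 -5.6]
3 97 y -7.9 7.8 z [-6.5 -5.8 -5.5 -5.  -4.5]
9 68 y -7.5 7.9 z [-5.4 -4.6 -4.1 -3.5 -3.2]
15 75 y -7.9 7.7 z [-3.5 -3.  -2.7 -2.4 -2.1]
21 63 y -7.5 8.0 z [-2.3 -2.  -1.6 -1.3 -0.8]
27 64 y -7.7 7.6 z [-1.1 -0.7 -0.5 -0.1  0.3]
33 56 y -8.0 7.9 z [-0.   0.5  0.8  1.1  1.6]
39 42 y -7.5 7.3 z [1.3 1.7 1.9 2.2 2.7]
57 8 y -2.9 3.4 z [ 9.6 10.1 10.6 10.8 10.9]
63 22 y -3.8 5.9 z [10.4 11.  11.2 11.9 13.8]
69 24 y -5.6 6.0 z [11.6 12.4 12.8 13.7 16.2]
75 5 y -3.9 6.9 z [13.1 13.3 13.7 15.3 17.1]
tcp [ 426.2 -364.8  235.7] jaw deg 108.1 z axis [0.95 0.31 0.02] x [ 0.015  0.002 -1.   ] shift mm [ 1.301e+02 -1.500e+00  1.000e-01] turn deg 0.0 q [-0.85  0.4   1.42  0.01  1.32 -2.74] F [ 0.2 -0.4 -1.2] w 21.8 t 14.72
```

View pics/wrist5.png

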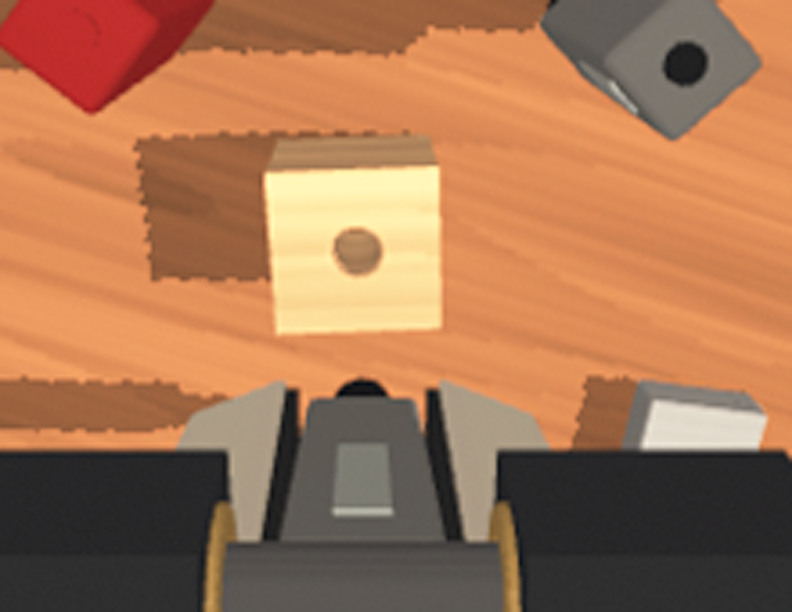

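The wrist depth gives a clean fit: the tester is tilted 0.195 rad in the tool frame (0.21 in world), and it slid 5 mm in the pads. It needs about 0.09 more, so I'll reinsert the nose and push further.

Emit:
step_arm(targets=[[[0.02,0,0,0],[0.045,-0.001,0.001,0],[0.07,-0.0015,0.001,0],[0.09,-0.0015,0.001,0],[0.095,-0.0015,0.001,0]]])

```text
time: 15.13
tool_pos: [427.5, -364.0, 136.7]
tcp_rot: [0.329, 1.558, 0.645]
contact_force: [-0.2, 0.8, -1.8]
grip_width: 21.7
```

Run:
```python
from h import *
go([429.7,-365.6,105.6],108.1)
```

```text
tcp [ 427.5 -364.   136.7] jaw deg 108.1 z axis [0.95 0.31 0.01] x [ 0.01   0.008 -1.   ] shift mm [31.1 -2.3  1.2] turn deg 0.0 q [-0.85  0.49  1.55  0.01  1.1  -2.74] F [-0.2  0.8 -1.8] w 21.7 t 15.13
```

Emit:
step_arm(targets=[[[0,-0.001,0.001,0],[0,-0.0023,0.0015,0],[0.01,-0.0025,0.0015,0],[0.02,-0.0025,0.0015,0],[0.03,-0.0025,0.0015,0]]])

```text
time: 15.55
tool_pos: [430.3, -365.9, 106.5]
tcp_rot: [0.217, 1.558, 0.533]
contact_force: [0.2, 0.1, -0.4]
grip_width: 22.1
```

Emit:
step_arm(targets=[[[0,0,-0.001,0],[0,0,-0.002,0],[0,0,-0.003,0],[0,0,-0.004,0],[0,0,-0.004,0]]])

```text
time: 15.97
tool_pos: [427.9, -367.1, 107.0]
tcp_rot: [0.095, 1.555, 0.411]
contact_force: [6.4, 1.8, -2.5]
grip_width: 21.8
```

Run:
```python
from h import *
go([428.7,-365.9,105.6],108.1)
```

```text
tcp [ 427.9 -367.1  107. ] jaw deg 108.1 z axis [0.95 0.31 0.02] x [ 0.015  0.006 -1.   ] shift mm [1.4 0.9 1.1] turn deg -0.0 q [-0.85  0.53  1.58  0.02  1.03 -2.75] F [ 6.4  1.8 -2.5] w 21.8 t 15.97
```

Emit:
step_arm(targets=[[[0,0,-0.002,0],[0,0,-0.004,0],[0,0,-0.005,0],[0,0,-0.007,0],[0,0,-0.008,0]]])

```text
time: 16.38
tool_pos: [421.6, -369.3, 107.5]
tcp_rot: [0.026, 1.552, 0.341]
contact_force: [6.5, 2.1, -3.6]
grip_width: 21.7
```

Run:
```python
from h import *
go([428.7,-365.9,105.6],108.1); tilt('wrist')
```

```text
tcp [ 421.6 -369.3  107.5] jaw deg 108.1 z axis [0.95 0.31 0.02] x [ 0.018  0.006 -1.   ] shift mm [2.  1.  7.7] turn deg -0.0 q [-0.87  0.52  1.6   0.02  1.02 -2.76] F [ 6.5  2.1 -3.6] w 21.7 t 16.38
-27 198 y -7.9 8.0 z [-12.4 -11.6 -11.3 -10.9 -10.2]
-21 138 y -8.0 8.0 z [-10.9 -10.3  -9.9  -9.4  -9. ]
-15 108 y -7.9 7.9 z [-9.7 -9.  -8.5 -8.  -7. ]
-9 88 y -8.0 8.0 z [-8.1 -7.5 -7.  -6.3 -5.5]
-3 85 y -7.6 7.9 z [-6.4 -5.8 -5.3 -4.7 -3.8]
3 80 y -7.9 7.7 z [-4.6 -4.  -3.5 -2.9 -2.2]
9 42 y -7.7 8.0 z [-2.9 -2.3 -2.  -1.2 -0.4]
15 64 y -8.0 7.7 z [-0.8 -0.5  0.1  0.6  1. ]
21 58 y -7.7 7.9 z [1.  1.5 1.9 2.4 2.8]
27 45 y -7.9 7.5 z [2.8 3.4 3.6 4.2 4.3]
33 35 y -7.6 7.8 z [4.6 4.8 5.2 5.7 6. ]
39 37 y -7.7 7.9 z [6.  6.3 6.8 7.1 7.5]
63 9 y -2.4 3.3 z [17.6 17.9 18.3 18.6 19. ]
69 430 y -8.0 7.6 z [-0.5  3.3  9.7 16.7 22.5]
75 101 y -7.5 7.6 z [-1.  -0.5  0.9 17.  22.8]
81 48 y -7.6 7.7 z [-0.9 -0.6 -0.4 -0.1  0.3]
87 49 y -7.8 7.9 z [-1.1 -0.8 -0.6 -0.3  0.1]
93 38 y -7.9 7.2 z [-1.1 -0.9 -0.7 -0.5  0.2]
```

Tilt is now 0.268 in the tool frame plus 0.019 tool lean, about 0.287 in world. One small push more, then lift out and check.

Emit:
step_arm(targets=[[[0,0,-0.001,0],[0,0,-0.002,0],[0,0,-0.002,0],[0,0,-0.0025,0],[0,0,-0.0025,0]]])

```text
time: 16.85
tool_pos: [420.4, -369.8, 108.1]
tcp_rot: [-0.021, 1.55, 0.294]
contact_force: [5.9, 3.1, -3.2]
grip_width: 21.5
```

Emit:
step_arm(targets=[[[-0.01,0,0.001,0],[-0.03,0,0.001,0],[-0.06,0,0.001,0],[-0.09,0,0.001,0],[-0.12,0,0.001,0]]])

```text
time: 17.27
tool_pos: [418.1, -370.2, 230.2]
tcp_rot: [-0.025, 1.551, 0.29]
contact_force: [0.8, -1.0, -1.6]
grip_width: 22.2
```

Emit:
step_arm(targets=[[[-0.003,0,0,3],[-0.003,0,0,7],[-0.003,0,0,12],[-0.003,0,0,17],[-0.003,0,0,21]]])

```text
time: 17.68
tool_pos: [417.4, -370.3, 234.2]
tcp_rot: [0.311, 1.551, 0.255]
contact_force: [-0.4, -0.2, -0.2]
grip_width: 22.0
```

Run:
```python
from h import *
c,L=tilt('wrist'); q=L[(abs(L[...,1])<7)&(L[...,0]>-30)&(L[...,0]<41)&(abs(L[...,2])<15)]
for _ in range(3):
    k=np.polyfit(q[:,0],q[:,2],1); r=q[:,2]-np.polyval(k,q[:,0]); q=q[abs(r)<1.5]
o=bot.get_obs(); M=R.from_euler('xyz',o['tcp_rot']).as_matrix()
t=np.arctan(k[0]); a=M@np.array([-np.cos(t),0,-np.sin(t)])
print('slope',k,'tilt',t,'axis up world',a,np.arccos(a[2]),np.degrees(np.arctan2(a[1],a[0])))
go([535,197,240],87)
```

```text
-27 207 y -7.9 8.0 z [-12.6 -11.9 -11.6 -11.3 -10.7]
-21 135 y -8.0 7.9 z [-11.1 -10.6 -10.1  -9.7  -9. ]
-15 104 y -7.8 7.8 z [-9.9 -9.3 -8.7 -8.3 -7.4]
-9 89 y -8.0 7.5 z [-8.3 -7.5 -7.  -6.5 -5.6]
-3 83 y -7.9 7.9 z [-6.4 -5.8 -5.3 -4.5 -3.9]
3 76 y -8.0 8.0 z [-4.8 -3.9 -3.5 -2.8 -2.4]
9 46 y -7.9 7.9 z [-3.  -2.5 -2.  -1.1 -0.8]
15 53 y -8.0 7.9 z [-1.  -0.4  0.1  0.4  1. ]
21 53 y -7.8 7.7 z [0.9 1.4 1.7 2.2 2.6]
27 45 y -7.9 8.0 z [2.6 3.  3.4 3.8 4.2]
33 46 y -7.6 7.7 z [4.3 4.7 5.1 5.8 6.5]
39 23 y -7.8 7.7 z [6.2 6.4 6.6 6.8 7. ]
63 12 y -3.3 4.1 z [17.2 17.8 18.8 19.  19.7]
69 16 y -4.2 5.0 z [19.5 19.7 20.3 21.3 22.2]
slope [ 0.28081971 -4.18980262] tilt 0.27376865713273696 axis up world [-0.28785864  0.01121248  0.95760727] 0.292218028886157 177.76938039573858
tcp [ 417.5 -370.3  234.1] jaw deg 86.6 z axis [ 1.   -0.06  0.02] x [ 0.019  0.005 -1.   ] shift mm [ -0.9 573.3  83.8] turn deg -0.4 q [-0.87  0.39  1.43  0.02  1.31 -2.39] F [ 0.9 -0.3 -0.6] w 22.0 t 17.73
```

Axis is 0.292 rad towards 177.8°, against the stone normal's 0.300 towards 177°. Good. Next I work out the tip offset and transport the tester.

Emit:
step_arm(targets=[[[0,0.03,0.004,0],[0,0.066,0.01,0],[0,0.102,0.015,0],[0,0.138,0.02,0],[0,0.174,0.025,0]]])

```text
time: 18.15
tool_pos: [452.3, -196.8, 236.3]
tcp_rot: [0.28, 1.552, 0.222]
contact_force: [0.5, 0.3, -1.6]
grip_width: 21.8
```

Emit:
step_arm(targets=[[[0,0.036,0.005,0],[0,0.072,0.01,0],[0,0.108,0.016,0],[0,0.144,0.021,0],[0,0.18,0.027,0]]])

```text
time: 18.57
tool_pos: [489.3, -17.3, 238.6]
tcp_rot: [0.229, 1.551, 0.172]
contact_force: [0.6, 0.6, 0.0]
grip_width: 21.8
```

Emit:
step_arm(targets=[[[0,0.035,0.005,0],[0,0.07,0.01,0],[0,0.105,0.016,0],[0,0.135,0.021,0],[0,0.155,0.024,0]]])

```text
time: 18.98
tool_pos: [522.1, 138.6, 240.5]
tcp_rot: [0.221, 1.551, 0.168]
contact_force: [0.1, -0.6, -1.2]
grip_width: 21.8
```

Emit:
step_arm(targets=[[[0,0.01,0,0],[0,0.02,0,0],[0,0.02,0,0],[0,0.02,0,0],[0,0.02,0,0]]])

```text
time: 19.4
tool_pos: [523.0, 157.4, 240.7]
tcp_rot: [0.191, 1.551, 0.137]
contact_force: [-0.6, -1.5, -1.0]
grip_width: 22.0
```

```bash
cat >> h.py <<'E'
S=np.array([536.8,196.6,94.8]); N=np.array([-.295,.015,.955]); N/=np.linalg.norm(N)
def fit(c):
    o=bot.get_obs(); M=R.from_euler('xyz',o['tcp_rot']).as_matrix(); g=o['tool_pos']-19*M[:,0]; L=(cloud(c)-g)@M
    q=L[(abs(L[...,1])<7)&(L[...,0]>-30)&(L[...,0]<45)&(abs(L[...,2])<15)]
    for _ in range(4):
        k=np.polyfit(q[:,0],q[:,2],1); r=q[:,2]-np.polyval(k,q[:,0]); q=q[abs(r)<1.2]
    t=np.arctan(k[0]); a=M@np.array([-np.cos(t),0,-np.sin(t)])
    q=L[(abs(L[...,2]-np.polyval(k,L[...,0]))<1.5)&(abs(L[...,1])<14)&(L[...,0]<60)]; mid=np.median(q[q[:,0]>10][:,1]); e=q[(abs(q[:,1])<7)][:,0]
    print('tilt',t.round(4),'k',k.round(3),'face end x',np.sort(e)[-5:].round(1),'y span',np.percentile(q[q[:,0]>20][:,1],[2,98]).round(1),'axis',a.round(3),np.arccos(a[2]).round(3),'dir',np.degrees(np.arctan2(a[1],a[0])).round(1),'err to N',np.arccos(a@N).round(3))
    return t,k,e
def tipgo(t,k1,xe,dist,stone=S,y0=0.):
    "shift (tool, mm) to bring the tip to dist above the stone along N"
    o=bot.get_obs(); M=R.from_euler('xyz',o['tcp_rot']).as_matrix(); g=o['tool_pos']-19*M[:,0]
    corner=np.array([xe,y0,np.tan(t)*xe+k1]); u=np.array([-np.cos(t),0,-np.sin(t)]); w=np.array([np.sin(t),0,-np.cos(t)])
    tip=corner-11*w-45*u; P=g+M@tip
    print('tip tool',tip.round(1),'world',P.round(1),'height over face',((P-stone)@N).round(2),'lateral',((P-stone)-((P-stone)@N)*N).round(2),'shift',(M.T@(stone+dist*N-P)).round(2),'N tool',(M.T@N).round(3))
E
python3 - <<'E'
from h import *
c=cap('wrist'); t,k,e=fit(c); xe=np.sort(e)[-3]; tipgo(t,k[1],xe,30)
go([535,197,240],87.2)
E
```

```text
tilt 0.2738 k [ 0.281 -4.265] face end x [37.9 38.1 38.2 38.4 38.5] y span [-9.8 10.6] axis [-0.289  0.012  0.957] 0.293 dir 177.6 err to N 0.007
tip tool [78.6  0.  29.2] world [553.4 155.9 181.7] height over face 77.52 lateral [ 39.46 -41.85  12.85] shift [ 57.85  39.48 -28.75] N tool [-0.961  0.003 -0.277]
tcp [523.  157.3 240.7] jaw deg 86.9 z axis [ 1.   -0.05  0.02] x [ 0.02   0.003 -1.   ] shift mm [ 1.1 40.3  9.8] turn deg -0.3 q [ 0.15  0.36  1.46 -0.    1.3  -1.36] F [-0.5 -0.3 -0.7] w 21.9 t 19.45
```

Emit:
step_arm(targets=[[[0,0.02,-0.014,0],[0.005,0.0395,-0.0287,0],[0.025,0.0395,-0.0287,0],[0.045,0.0395,-0.0287,-0.3],[0.058,0.0395,-0.0287,-0.3]]])

```text
time: 19.87
tool_pos: [497.0, 197.6, 181.0]
tcp_rot: [0.169, 1.552, 0.12]
contact_force: [-0.2, -0.7, -1.7]
grip_width: 21.9
```

Emit:
step_arm(targets=[[[0,0,0,0],[0,0,0,0],[0,0,0,0],[0,0,0,0],[0,0,0,0]]])

```text
time: 20.28
tool_pos: [497.6, 197.5, 182.1]
tcp_rot: [0.178, 1.55, 0.129]
contact_force: [-0.0, 0.4, -0.7]
grip_width: 21.7
```

Run:
```python
from h import *
c=cap('wrist'); t,k,e=fit(c); tipgo(t,k[1],np.sort(e)[-3],20)
rim(c,[535.5,197,98])
s=cap('scene'); W=cloud(s); o=bot.get_obs(); M=R.from_euler('xyz',o['tcp_rot']).as_matrix(); L=(W-o['tool_pos']+19*M[:,0])@M
m=(abs(L[...,1]-1)<4)&(L[...,0]>50)&(L[...,0]<95)&(abs(L[...,2]-32)<12)
for p,col in sorted(zip(L[m].round(1).tolist(),s['color'][m].tolist()))[::3]: print(p,col)
x,y=map(int,proj(s,S+[0,0,12])); save(s,'scene2',(x-40,y-40,x+40,y+20),8)
```

```text
tilt 0.2749 k [ 0.282 -4.037] face end x [37.7 37.8 37.8 38.  38. ] y span [-9.8 10.3] axis [-0.29   0.011  0.957] 0.295 dir 177.8 err to N 0.007
tip tool [78.2  0.  29.4] world [528.  196.2 123.3] height over face 29.83 lateral [ 0.02 -0.8   0.02] shift [9.47 0.76 2.65] N tool [-0.961  0.004 -0.277]
n [-0.296  0.015  0.955] tilt 0.301 lean dir deg 177.0 mean [520.8 197.3  94.1] circ [528.8 197.2  96.5] r 26.0 N 709
[51.0, 3.2, 29.0] [48, 31, 24]
[53.1, 0.5, 30.9] [25, 23, 22]
[56.0, -2.1, 31.7] [23, 21, 21]
[57.9, 0.7, 33.9] [26, 23, 22]
[61.1, 1.0, 34.1] [26, 23, 22]
[65.1, 1.4, 33.3] [27, 22, 21]
[67.2, -1.3, 35.3] [50, 36, 23]
[73.1, -0.4, 31.9] [127, 87, 32]
[76.9, -0.0, 31.5] [160, 111, 38]
```

View pics/scene2.png

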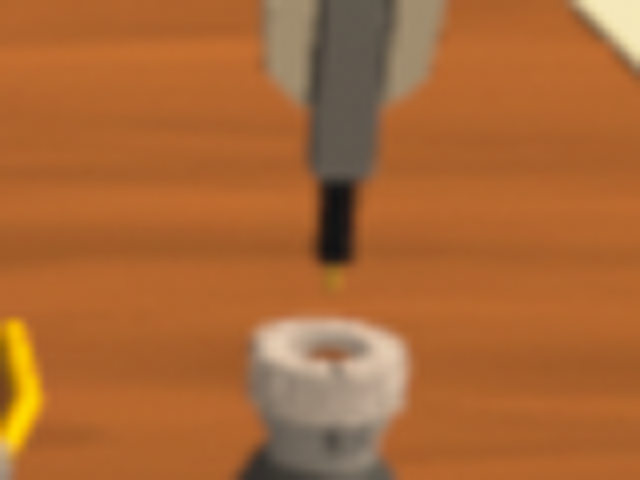

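The scene view shows the tip at (335,285) above the stone's opening (330,347), with the rim rib over the neck rib (335,440). The tip is 30 mm above the face, so I'll approach along the normal.

Emit:
step_arm(targets=[[[0.005,0.0004,0.0014,0],[0.01,0.0008,0.0029,0],[0.015,0.0008,0.0043,0],[0.02,0.0008,0.0058,0],[0.022,0.0008,0.0063,0]]])

```text
time: 20.8
tool_pos: [503.9, 198.0, 158.6]
tcp_rot: [0.162, 1.553, 0.113]
contact_force: [-1.0, -0.4, -1.0]
grip_width: 22.1
```

Emit:
step_arm(targets=[[[0,0,0,0],[0,0,0,0],[0,0,0,0],[0,0,0,0],[0,0,0,0]]])

```text
time: 21.22
tool_pos: [504.0, 198.0, 158.8]
tcp_rot: [0.166, 1.552, 0.117]
contact_force: [-0.4, -0.6, 0.2]
grip_width: 21.7
```

Run:
```python
from h import *
tipgo(.2749,-4.04,37.9,-4)
go([0,0,0]); print(bot.get_obs()['moment'])
```

```text
tip tool [78.2  0.  29.5] world [534.5 196.7 100.1] height over face 5.8 lateral [-0.64  0.03 -0.2 ] shift [ 9.23 -0.03  3.36] N tool [-0.961  0.003 -0.278]
tcp [504.  198.  158.8] jaw deg 87.2 z axis [ 1.   -0.05  0.02] x [ 0.018  0.002 -1.   ] shift mm [ 149.1 -223.  -496.5] turn deg 0 q [ 0.23  0.43  1.6  -0.    1.1  -1.29] F [-0.4 -0.6  0.2] w 21.7 t 21.22
[ 0.03573374  0.07243087 -0.01064041]
```

Emit:
step_arm(targets=[[[0.0015,0,0.001,0],[0.003,0,0.0015,0],[0.004,0,0.002,0],[0.005,0,0.0022,0],[0.0055,0,0.0023,0]]])

```text
time: 21.63
tool_pos: [506.5, 198.0, 153.4]
tcp_rot: [0.173, 1.552, 0.124]
contact_force: [-0.0, -0.3, 2.2]
grip_width: 22.2
```

Emit:
step_arm(targets=[[[0,0,0,0],[0,0,0,0],[0,0,0,0],[0,0,0,0],[0,0,0,0]]])

```text
time: 22.05
tool_pos: [506.5, 198.0, 153.5]
tcp_rot: [0.173, 1.552, 0.124]
contact_force: [-0.6, -0.2, 0.9]
grip_width: 21.8
```

Emit:
step_arm(targets=[[[0.0005,0,0.0001,0],[0.001,0,0.0003,0],[0.0015,0,0.0004,0],[0.002,0,0.0006,0],[0.002,0,0.0006,0]]])

```text
time: 22.47
tool_pos: [507.2, 198.0, 151.5]
tcp_rot: [0.175, 1.552, 0.126]
contact_force: [-1.6, -0.1, 2.5]
grip_width: 21.9
```

Run:
```python
from h import *
tipgo(.2749,-4.04,37.9,-4)
print(bot.get_obs()['contact_force'],bot.get_obs()['moment'])
```

```text
tip tool [78.2  0.  29.5] world [537.7 196.7  92.8] height over face -2.13 lateral [0.27 0.13 0.08] shift [ 1.87 -0.15  0.26] N tool [-0.961  0.004 -0.278]
[-1.58528416 -0.07365218  2.53016198] [ 0.0673489   0.22144029 -0.01542883]
```

Emit:
step_arm(targets=[[[0,0,0,0],[0,0,0,0],[0,0,0,0],[0,0,0,0],[0,0,0,0]]])

```text
time: 22.88
tool_pos: [507.1, 198.0, 151.5]
tcp_rot: [0.173, 1.552, 0.124]
contact_force: [-1.7, 0.1, 2.8]
grip_width: 22.0
```

Emit:
step_arm(targets=[[[0,0,0,0],[0,0,0,0],[0,0,0,0],[0,0,0,0],[0,0,0,0]]])

```text
time: 23.3
tool_pos: [507.1, 198.0, 151.5]
tcp_rot: [0.176, 1.552, 0.127]
contact_force: [-0.7, -0.2, 2.7]
grip_width: 22.1
```

Emit:
step_arm(targets=[[[0,0,0,0],[0,0,0,0],[0,0,0,0],[0,0,0,0],[0,0,0,0]]])

```text
time: 23.72
tool_pos: [507.2, 198.0, 151.5]
tcp_rot: [0.175, 1.552, 0.125]
contact_force: [-2.5, -0.4, 3.2]
grip_width: 21.7
```

Run:
```python
from h import *
f=[]
for i in range(8):
    c=cap('wrist'); o=bot.get_obs(); f.append(np.r_[o['contact_force'],o['moment']])
print(np.mean(f,0).round(3),np.std(f,0).round(3))
fit(c); tipgo(.2749,-4.04,37.9,-4)
a=load('scene'); c=cap('scene'); x,y=map(int,proj(c,S+[0,0,12])); save(c,'scene3',(x-40,y-40,x+40,y+20),8)
```

```text
[-0.943  0.223  2.892  0.018  0.19   0.022] [0.376 0.282 0.544 0.034 0.033 0.021]
tilt 0.2743 k [ 0.281 -4.217] face end x [38.4 38.4 38.4 38.5 38.6] y span [-9.9 10.4] axis [-0.289  0.011  0.957] 0.293 dir 177.8 err to N 0.008
tip tool [78.2  0.  29.5] world [537.7 196.7  92.9] height over face -2.11 lateral [0.26 0.14 0.08] shift [ 1.89 -0.16  0.27] N tool [-0.961  0.004 -0.278]
```

View pics/scene3.png

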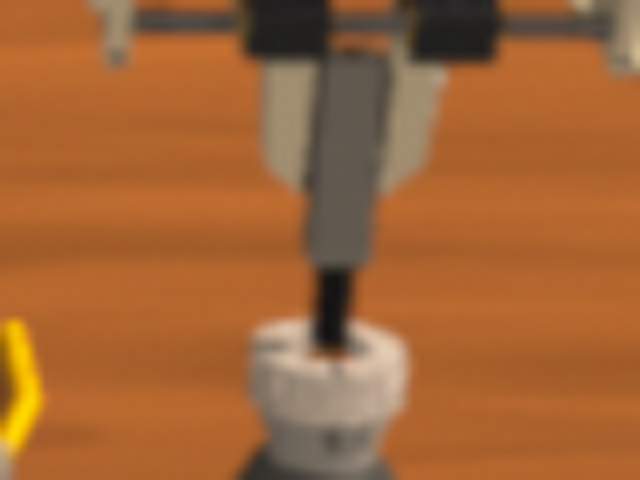

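The tip is in the opening, centred, with the nose end at (330,345) and clear of the rim. Force along the normal is about 3.8 N net of the tester's weight, so it is compressed about 6 mm. I'll back off 2 mm.

Emit:
step_arm(targets=[[[-0.0005,0,-0.0001,0],[-0.001,0,-0.0003,0],[-0.0015,0,-0.0004,0],[-0.0019,0,-0.0005,0],[-0.0019,0,-0.0005,0]]])

```text
time: 24.58
tool_pos: [506.6, 198.0, 153.4]
tcp_rot: [0.174, 1.552, 0.125]
contact_force: [-0.4, 0.3, 2.4]
grip_width: 22.0
```

Emit:
step_arm(targets=[[[0,0,0,0],[0,0,0,0],[0,0,0,0],[0,0,0,0],[0,0,0,0]]])

```text
time: 25.0
tool_pos: [506.6, 198.0, 153.4]
tcp_rot: [0.175, 1.552, 0.125]
contact_force: [-0.5, 0.5, 1.6]
grip_width: 21.8
```

Run:
```python
from h import *
f=[]
for i in range(10):
    c=cap('wrist'); o=bot.get_obs(); f.append(np.r_[o['contact_force'],o['moment']])
print(np.mean(f,0).round(3),np.std(f,0).round(3))
t,k,e=fit(c); tipgo(.2749,-4.04,37.9,-4); go([0,0,0])
```

```text
[-0.944  0.328  1.85   0.061  0.172  0.002] [0.374 0.216 0.57  0.028 0.017 0.027]
tilt 0.2746 k [ 0.282 -4.252] face end x [38.  38.3 38.3 38.6 38.7] y span [-9.9 10.5] axis [-0.289  0.011  0.957] 0.293 dir 177.8 err to N 0.008
tip tool [78.2  0.  29.5] world [537.1 196.7  94.8] height over face -0.11 lateral [0.29 0.09 0.09] shift [ 3.82 -0.12  0.79] N tool [-0.961  0.004 -0.278]
tcp [506.6 198.  153.4] jaw deg 87.2 z axis [ 1.   -0.05  0.02] x [ 0.019  0.002 -1.   ] shift mm [ 143.4 -223.1 -499. ] turn deg 0 q [ 0.23  0.43  1.6  -0.    1.09 -1.29] F [-1.1  0.3  1.1] w 21.6 t 25.5
```

```bash
python3 -c "
from plant import bot
print(bot.close_job())"
```

```text
the job is handed in; nothing more can be done
None
```

I clamped the stone, and the tester was holding its tip on the stone's flat top when I handed the job in at 25.5 s of the 51 s allowed. `close_job()` gave no verdict.

- **Cap:** I turned the cap of the stone's holder clockwise in two strokes until the moment rose sharply at the stop. The dark rib on the rim was then within about 1° of the uphill side, and it lined up with the neck rib in the camera view.
- **Tester:** The arm can only turn the tool about its own axis. I therefore tilted the small grey tester in the grip by pushing its nose against the edge of the stand's hole. The first push gave only about 0.21 rad because the tester slid roughly 5 mm in the pads, so I put it back in the hole and pushed again. In the last check its axis was 0.008 rad from the fitted stone normal.
- **Final hold:** The tip is about 0.3 mm from the middle of the face by calculation. The force is about 2.0 N as read, or about 2.8 N after allowing for the tester's weight. That puts the tip about 3.5–4.5 mm in, out of 8. A 2 mm back-off changed the force by about 1.0 N, close to the 1.2 N the spring should give.
- **One disagreement:** Camera geometry alone put the tip right at the face, not pressed in. I trusted the force reading, since the tip position along its axis is only known to a few mm.
- **Clearances:** In the last camera view, the nose sat inside the opening and clear of the rim. I did not touch the empty holder's cap or the other tools.

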